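# Wedge the rocking stirrer steady

## Robot

A 6-joint arm with a two-finger parallel gripper is mounted at the origin on the work surface. World frame = base frame: x ahead of the robot, y to its left, z up, the work surface at z = 0. Lengths are in m, angles in rad, forces in N, time in s.
With the tool pointing down it reaches from about 0.2 to 0.875 m from the base axis. Payload 3.4 kg.
Tool frame: the origin (TCP) lies between the finger pads; the fingertips stand 25 mm ahead of it and the grasp point (between the pads) lies 6 mm ahead of it (r.nose_length is the z of the fingertips in the tool frame, in m); z points along the fingers, x is the direction in which the jaws open and shut, and the axes are right-handed (so a half turn about z gives the same grasp; the last joint's range is limited). The gripper opens to 94 mm and grips with 3 to 60 N. Pads are 16 mm wide; open, the fingers measure 119 mm over their backs; the gripper's body (75 mm by 177 mm) begins 78 mm behind the grasp point.
Start: joints at [1.208, 0.276, 1.505, -0, 1.361, -0.121], TCP at [0.138, 0.558, 0.192] pointing down, gripper open.
Joint ranges: [-2.89, 2.89], [-0.75, 2.08], [0.22, 2.7], [-1.18, 4.32], [0.11, 2.71], [-2.7, 2.7]. Speed limits (rad/s): [2.57, 2.57, 3.14, 3.14, 3.14, 3.14].

## Interface

Orientations are given as a unit quaternion [w, x, y, z].
In Python, from plant import r, gripper_to, inverse_kinematics, vision, models, telemetry gives the robot as it stands. Calls block until the motion is done:
- r.move_to(position, orientation): joint-space move of the TCP to a pose.
- r.move_l(position, rot=None, vel=0.15, guard=None): straight line of the TCP; rot=None keeps the orientation; vel is the mean speed in m/s. With guard (N) it stops when the force on the tool has changed by that much, and returns True; else False.
- r.movej(angles): joint-space move.
- gripper_to(opening, f_grip=None): finger opening in m; f_grip is the grip in N (None keeps the last); returns when the fingers have stopped.
- r.hold(seconds).
- inverse_kinematics(position, orientation): joint angles nearest the present ones, or None.
- vision.snapshot(name): name is "side" or "top"; returns the picture (480x640x3 uint8, red, green, blue); there is no depth.
- vision.get_calibration(name): a dict with "fx", "fy", "cx", "cy" (pixels), "position" and "orientation" of the camera in the world. Camera axes: x right, y down, z forward; pixel columns grow to the right and rows downward; lengths in m; the calibration is good to about 2 mm. A picture is of the moment at which its call begins. get_calibration takes no time and is no camera call.
A pose or a line that the arm cannot do raises r.PlanningError and nothing moves.
- r.sign_off(): hands the job in, once; it reports no verdict.
Trained networks look in the newest picture that a camera, given by its name, has taken for a name from the list of things; names that differ only in an ending like _2 or _b are one class to them, and where a whole thing is asked for, a point or a joint stands for the part that bears it (a point fixed in the world has none). Each returns a list of dicts, best first, with "score" (0 to 1); they miss things now and then, are a little off and sometimes report something else, mostly with a low value. They report only what shows in the picture. A call takes as long as a camera call. They do not tell look-alikes from the thing itself.
- models.boxes_of(thing, camera): "at" ([x, y, z] in m, in world coordinates, good to about 4 mm: the middle of the surface that is visible of it).
- models.regions_of(thing, camera): "pixels" (480x640 bool, what is visible of it).
- models.mark_of(thing, camera): "at" ([x, y, z] in m, in world coordinates, good to about 4 mm: a listed point, or the origin of a listed thing).
Readings, each from a call of its own:
- telemetry.current_t(): time.
- telemetry.current_joints(): joint angles.
- telemetry.current_dq(): joint speeds.
- telemetry.current_joint_efforts(): joint torques, N m.
- telemetry.current_ee_pos(): TCP position.
- telemetry.current_tool_rot(): TCP orientation.
- telemetry.current_wrist_force(): force on the tool from outside, world axes, zero at the start.
- telemetry.current_torque(): the same for the moment, N m.
- telemetry.current_opening(): finger opening in m.
Only numpy, scipy, OpenCV 4.12 (cv2) and the standard library are available. Lean on these libraries where they do the work, as an engineer would, in place of code of your own. Each camera call takes 0.05 s, during which the arm holds its last target. There are 200 camera calls.

## Task

The magnetic stirrer rocks because its back right foot (back and right as seen from the robot) is worn short: with the fingertips, gently push the yellow wedge along the bench from the stirrer's right side, thin end first, under that foot until it just fills the gap. Then press down with a fingertip on the corner of the white top plate above that foot to check that it no longer dips, pushing the wedge in further and pressing again if it still does, and leave the wedge in place with the stirrer steady and level. Do not pinch, lift or carry anything, do not shove the stirrer out of its place, and leave the dish, the flask and the tube rack alone.

Things in the scene. Friction and masses are not known exactly. Their poses are not given: they have to be found in the camera images.
- stirrer: Loose magnetic stirrer, 255 (its x) x 165 (y) x 88 mm high, 1.9 to 2.9 kg. Origin on the bench under the case's centre; x from its sloping panel with blue knob (towards the robot, yaw within 0.2 rad) to its back, y to its left, z up. Flat white plate, 160 x 160 mm, x -35 to 125, top at 88 mm. Side walls y = +-82.5 mm, underside 14 mm up. Black feet, 24 mm wide, at x +-98, y +-60 mm
- stirrer_foot (a point): On the bench, straight under the worn back right foot's centre (98, -60, 0 mm in the stirrer's frame). The stirrer rests level on the other three feet; this one hangs 3.5 to 6.5 mm above the bench, different each time and not told. A wedge sliding free meets about 0.5 N; once it bears on the foot, over 3 N within a few mm; 8 N or more may lift the corner or shift the stirrer
- stirrer_corner (a point): On the white plate's top, straight above the worn foot (98, -60, 88 mm in the stirrer's frame): where to press. Without the wedge, 1.5 to 2.5 N here tip the stirrer by 0.03 to 0.065 rad until the worn foot meets the bench, and it rocks back when let go; with the wedge touching the foot the corner dips less than 1 mm under 10 N
- wedge: Loose yellow plastic wedge with thin black ribs, flat on the bench, 110 mm long (its x) x 50 mm wide, 70 g. Origin at its underside's centre; x to the thin end, z up. Even slope from 1.5 mm (thin end) to 18 mm (upright flat back). Starts right of the stirrer, thin end about 20 to 65 mm from its wall, pointing towards the worn foot within 0.25 rad, up to 35 mm off its line. It stays where it is left
- wedge_tip (a point): Middle of the wedge's thin end, on the bench (55, 0, 0 mm in the wedge's frame)
- wedge_back (a point): Middle of the wedge's upright back face, 9 mm above the bench (-55, 0, 9 mm in the wedge's frame): where to push
- dish: Closed clear Petri dish with pink medium (a pale disc from above), 63 mm across, 15 mm high, loose; origin at the centre of its underside. Leave alone
- flask: Upright clear culture flask with pink medium and white cap, 40 x 80 mm, 130 mm high, loose; origin at the centre of its underside. Leave alone
- rack: Orange tube rack with capped tubes, 200 mm (its x) x 100 mm, 108 mm high over the caps, loose; origin at the centre of its underside. Leave alone
Not all that is in view belongs to the job. There is more than one size of the wedge; the job needs the middle-sized.

How it is judged:
By the outcome, as a careful person would: the job done as asked, in the order asked, and still so for the second after the job is handed in, with the robot touching nothing.
It also fails if it takes over 48 s, if anything falls off the work surface, if the arm or the gripper's body presses on something with over 40 N, if the wrist force passes 120 N, or if a joint passes its speed limit or range.

## Working session

There is one attempt and no reset: what is moved stays moved. The work goes in short steps, each a Python script; the robot and the scene stay as the last script left them, time stands still between calls to the robot, and variables do not carry over. Pictures are saved under pics/ and viewed, about 8 in all and at most 12, crops included, and the job is handed in when it is done.

```bash
mkdir -p pics; ls; python3 - <<'E'
from plant import *
import cv2
for c in ("top","side"):
    im=vision.snapshot(c); cv2.imwrite(f"pics/{c}0.png",im[:,:,::-1])
    k=vision.get_calibration(c); print(c,k)
    for t in ("stirrer","stirrer_foot","stirrer_corner","wedge","wedge_tip","wedge_back"):
        print(t,[(round(d["score"],2),[round(float(v),3) for v in d["at"]]) for d in models.mark_of(t,c)][:4])
for t in ("dish","flask","rack"):
    print(t,[(round(d["score"],2),[round(float(v),3) for v in d["at"]]) for d in models.mark_of(t,"top")][:3])
print(telemetry.current_t(),telemetry.current_tool_rot())
E
```

```text
pics
top {'fx': 571.1091681612968, 'fy': 571.1091681612968, 'cx': 315.72590214295053, 'cy': 246.2141177900985, 'position': array([0.36784197, 0.14176243, 1.30776244]), 'orientation': array([ 0.05281826, -0.69671914,  0.71267398, -0.0623577 ])}
stirrer [(0.88, [0.509, 0.079, -0.003])]
stirrer_foot []
stirrer_corner [(0.6, [0.614, 0.021, 0.094])]
wedge [(0.85, [0.631, -0.079, 0.001]), (0.72, [0.778, -0.019, -0.003]), (0.63, [0.522, -0.105, -0.0])]
wedge_tip [(0.84, [0.621, -0.022, -0.003]), (0.83, [0.78, 0.049, 0.001]), (0.62, [0.5, -0.141, 0.001])]
wedge_back [(0.73, [0.642, -0.134, 0.005]), (0.65, [0.538, -0.081, 0.006]), (0.62, [0.768, -0.095, 0.008])]
side {'fx': 584.7036411727969, 'fy': 584.7036411727969, 'cx': 326.15515585893155, 'cy': 242.41949452971562, 'position': array([ 0.08811703, -0.77384167,  0.99834601]), 'orientation': array([-0.39750933,  0.88402277, -0.2257201 ,  0.09767554])}
stirrer [(0.94, [0.507, 0.077, -0.004])]
stirrer_foot [(0.83, [0.613, 0.027, 0.001]), (0.51, [0.608, 0.024, 0.086])]
stirrer_corner [(0.64, [0.608, 0.022, 0.09])]
wedge [(0.9, [0.517, -0.107, 0.0]), (0.71, [0.633, -0.073, -0.0]), (0.69, [0.775, -0.024, 0.003])]
wedge_tip [(0.81, [0.619, -0.02, 0.001]), (0.72, [0.5, -0.137, -0.0]), (0.25, [0.611, 0.025, 0.001])]
wedge_back [(0.94, [0.642, -0.131, 0.01]), (0.76, [0.772, -0.089, 0.011]), (0.73, [0.536, -0.077, 0.005])]
dish [(0.56, [0.379, -0.152, -0.0])]
flask [(0.71, [0.366, 0.356, 0.002])]
rack [(0.96, [0.564, 0.414, -0.001])]
0.85 [-2.20925953e-05  7.87210763e-01  6.16684044e-01  6.88466432e-05]
```

View pics/top0.png

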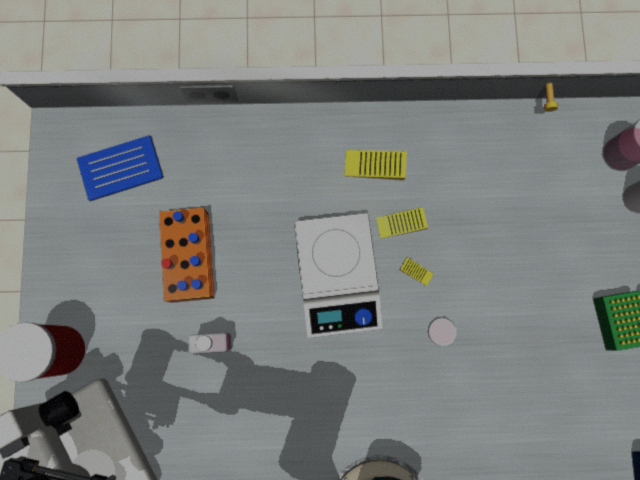

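View pics/side0.png

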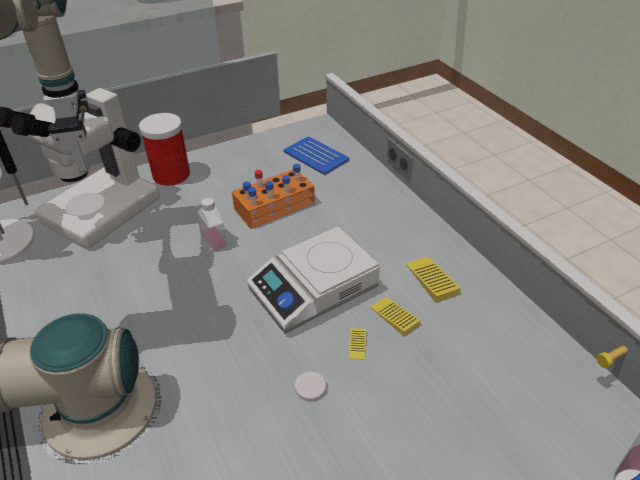

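The middle-sized wedge is the one at about px (402,222) in the top view, next to the stirrer's back right corner. The larger one is at (376,164) and the smaller at (416,271). Its axis already points at the foot to within a few mm. Next I refine the poses from the masks and approach behind the wedge.

```bash
cat > h.py <<'E'
from plant import *
import cv2, numpy as np
from scipy.spatial.transform import Rotation as R
def ray(c,px,z):
    k=vision.get_calibration(c); q=k["orientation"]
    Rm=R.from_quat([q[1],q[2],q[3],q[0]]).as_matrix(); px=np.atleast_2d(px).astype(float)
    d=np.c_[(px[:,0]-k["cx"])/k["fx"],(px[:,1]-k["cy"])/k["fy"],np.ones(len(px))]@Rm.T
    return k["position"]+d*((z-k["position"][2])/d[:,2])[:,None]
def down(x):   # tool down, jaw axis along x (world xy)
    x=np.array([x[0],x[1],0])/np.hypot(x[0],x[1]); z=np.array([0,0,-1.])
    q=R.from_matrix(np.c_[x,np.cross(z,x),z]).as_quat(); return np.r_[q[3],q[:3]]
F=lambda: np.round(telemetry.current_wrist_force(),2)
P=lambda: np.round(telemetry.current_ee_pos(),4)
T=lambda: round(telemetry.current_t(),2)
E
python3 - <<'E'
from h import *
print("nose",r.nose_length)
print("plate back edge", ray("top",[[296,219],[368,212],[376,292],[302,298]],.088).round(3).tolist())
vision.snapshot("top")
for t in ("wedge","stirrer"):
  for d in models.regions_of(t,"top")[:3]:
    ys,xs=np.nonzero(d["pixels"]); w=ray("top",np.c_[xs,ys],.009 if t=="wedge" else .088)[:,:2]
    rc=cv2.minAreaRect((w*1000).astype(np.float32)); print(t,round(d["score"],2),rc)
p=np.array([-.022,.1115]); p/=np.hypot(*p)
qa,qb=down([p[1],-p[0]]),down([-p[1],p[0]])
s=np.array([.642,-.1325])-p*.035
for q in (qa,qb): print(inverse_kinematics([*s,.15],q))
E
```

```text
nose 0.025
plate back edge [[0.629, 0.164, 0.088], [0.642, 0.007, 0.088], [0.466, -0.004, 0.088], [0.457, 0.155, 0.088]]
wedge 0.66 ((520.045166015625, -107.23573303222656), (73.92271423339844, 37.72178268432617), 57.25413131713867)
wedge 0.59 ((631.3643188476562, -78.49334716796875), (50.100006103515625, 110.33245849609375), 11.076353073120117)
wedge 0.59 ((776.3024291992188, -24.196144104003906), (142.39895629882812, 71.78059387207031), 84.7625961303711)
stirrer 0.79 ((506.8388977050781, 76.61575317382812), (252.8733673095703, 165.0415496826172), 5.511857032775879)
[-3.55490820e-01  4.41259950e-01  1.35232347e+00 -4.44089210e-16
  1.34800923e+00 -5.50297947e-01]
[-3.55490820e-01  4.41259950e-01  1.35232347e+00 -4.44089210e-16
  1.34800923e+00  2.59129471e+00]
```

```bash
python3 - <<'E'
from h import *
a=.193; p=np.array([-np.sin(a),np.cos(a)]); q=down([p[1],-p[0]])
back=np.array([.631,-.0775])-.055*p; s=back-.03*p
e=P(); r.move_l([e[0],e[1],.27],vel=.3)
gripper_to(.016)
r.move_to([*s,.2],q); r.move_l([*s,.0295],vel=.15)
print(T(),P(),F())
g=r.move_l([*(s+.06*p),.0295],vel=.04,guard=2.5)
print(g,T(),P(),F(), "along",(P()[:2]-back)@p)
im=vision.snapshot("side"); cv2.imwrite("pics/s1.png",cv2.resize(im[200:400,220:500],(800,571))[:,:,::-1])
print([(round(d["score"],2),np.round(d["at"],3)) for d in models.mark_of("wedge_tip","side")])
E
```

```text
7.04 [ 0.6481 -0.1612  0.0305] [ 0.72 -0.02  0.56]
False 8.69 [ 0.6359 -0.1023  0.0295] [-0.08  0.22 -0.07] along 0.029720615779739373
[(0.78, array([ 0.779,  0.045, -0.003])), (0.56, array([ 0.502, -0.135,  0.   ]))]
```

View pics/s1.png

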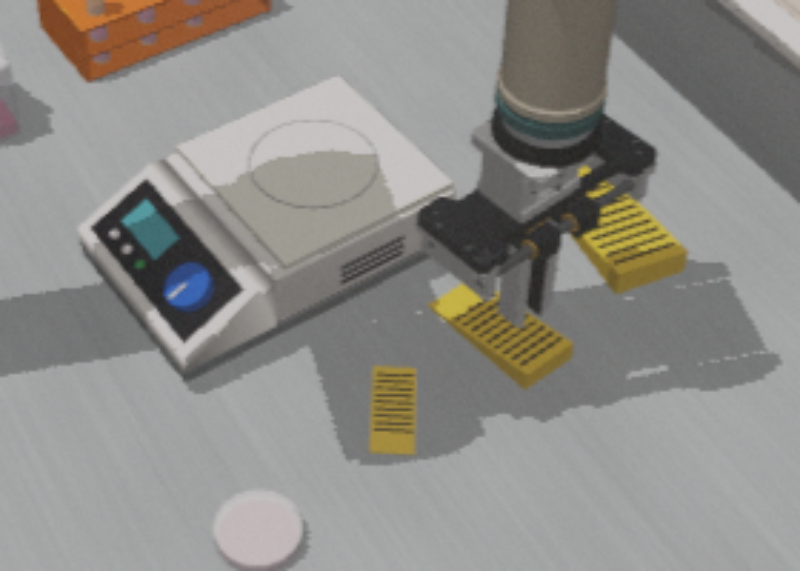

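```bash
python3 - <<'E'
from h import *
print(P(),F(),telemetry.current_opening(),telemetry.current_tool_rot())
for z in (.0,.0045,.0135,.03,.05): print(z,ray("side",[[400,313]],z).round(3))
im=vision.snapshot("top"); cv2.imwrite("pics/t1.png",cv2.resize(im[180:320,280:480],(800,560),interpolation=cv2.INTER_CUBIC)[:,:,::-1])
im=vision.snapshot("side"); cv2.imwrite("pics/s2.png",cv2.resize(im[260:350,340:460],(800,600),interpolation=cv2.INTER_CUBIC)[:,:,::-1])
E
```

```text
[ 0.6358 -0.1023  0.0295] [-0.05  0.45 -0.8 ] 0.01563469267492054 [3.01958586e-05 9.95360169e-01 9.62191942e-02 1.22629625e-05]
0.0 [[ 0.649 -0.076  0.   ]]
0.0045 [[ 0.646 -0.079  0.004]]
0.0135 [[ 0.641 -0.086  0.013]]
0.03 [[ 0.632 -0.097  0.03 ]]
0.05 [[ 0.621 -0.111  0.05 ]]
```

View pics/s2.png

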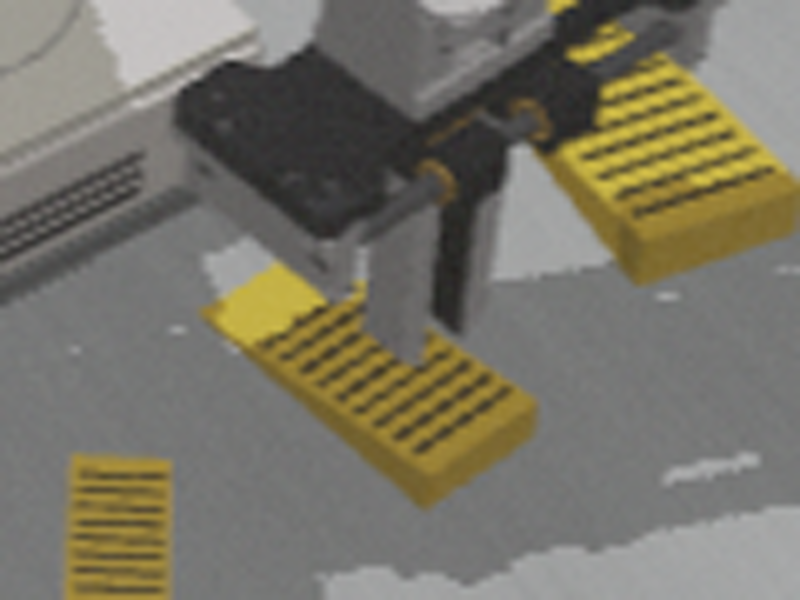

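View pics/t1.png

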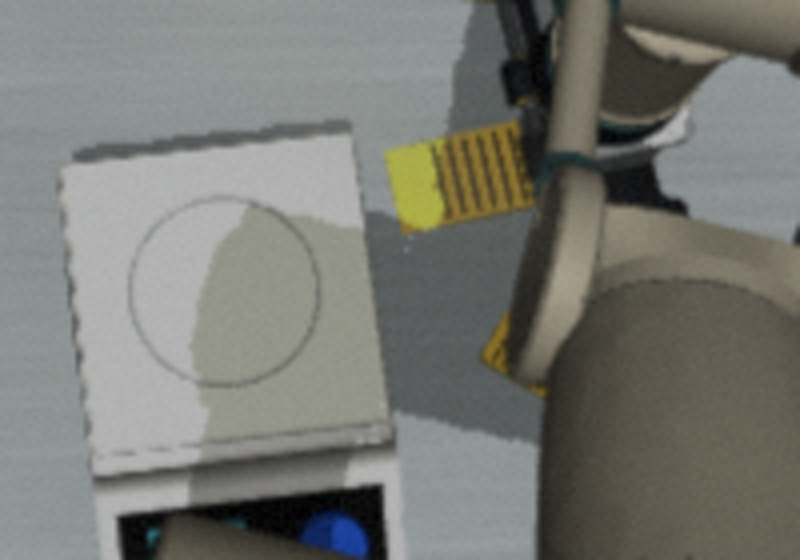

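```bash
python3 - <<'E'
from h import *
k=vision.get_calibration("side");q=k["orientation"];Rm=R.from_quat([q[1],q[2],q[3],q[0]]).as_matrix()
def pj(w):
    c=(np.array(w)-k["position"])@Rm; return np.round([k["fx"]*c[0]/c[2]+k["cx"],k["fy"]*c[1]/c[2]+k["cy"]],1)
print("px",{n:pj(w) for n,w in dict(Lf=[.616,-.106,.0045],Rf=[.656,-.098,.0045],Lf_z45=[.616,-.106,.045],tip0=[.6204,-.0235,0],back0=[.6416,-.1315,0]).items()})
print("tip/backs from s2",ray("side",[[370.7,306.5],[382,300]],.0015).round(3),ray("side",[[404,336],[420,326]],0).round(3))
E
```

```text
px {'Lf': array([395.4, 326. ]), 'Rf': array([408.4, 316.9]), 'Lf_z45': array([396.7, 313.7]), 'tip0': array([377. , 302.3]), 'back0': array([411.5, 330.9])}
tip/backs from s2 [[ 0.6   -0.029  0.001]
 [ 0.634 -0.024  0.001]] [[ 0.619 -0.136  0.   ]
 [ 0.666 -0.129  0.   ]]
```

The wedge hasn't moved. In the side view the fingertips are at px (400,314), hovering about 40 mm above where the pose reading puts them, which would be px (395,326). I'll back off behind the wedge and find the bench by touch.

```bash
python3 - <<'E'
from h import *
a=.193; p=np.array([-np.sin(a),np.cos(a)])
back=np.array([.631,-.0775])-.055*p; s=back-.03*p
e=P(); r.move_l([*e[:2],.05],vel=.1); r.move_l([*s,.05],vel=.15)
try:
    r.move_l([*s,.03],vel=.1,guard=3); print(T(),P(),F())
    g=r.move_l([*s,-.02],vel=.025,guard=3); print(g,T(),P(),F())
except r.PlanningError as x: print("plan",x)
im=vision.snapshot("side"); cv2.imwrite("pics/s3.png",cv2.resize(im[230:350,340:500],(800,600),interpolation=cv2.INTER_CUBIC)[:,:,::-1])
E
```

```text
10.15 [ 0.6465 -0.1599  0.0293] [ 0.89  0.99 -0.15]
True 11.7 [ 0.6472 -0.1609 -0.0136] [0.11 0.06 3.92]
```

View pics/s3.png

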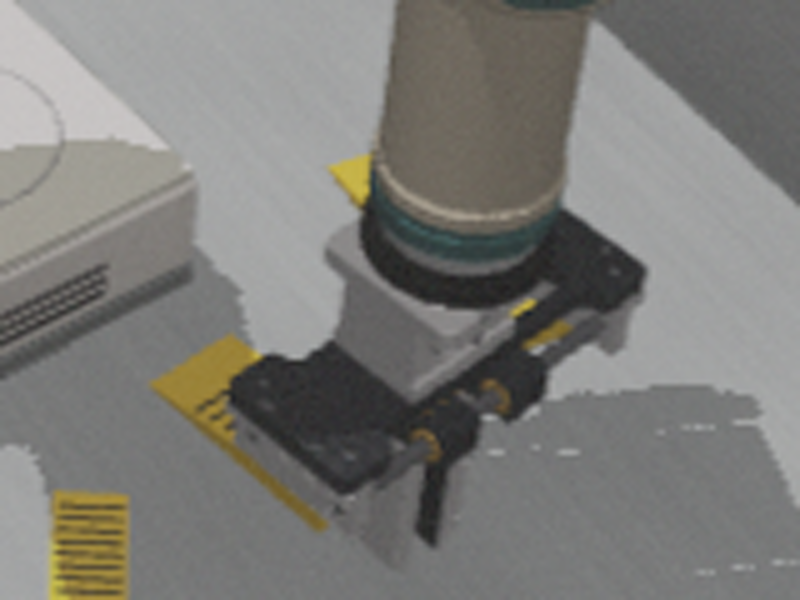

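```bash
python3 - <<'E'
from h import *
print(ray("side",[[420,344],[426.5,339]],0).round(3),P(),telemetry.current_joints().round(3), r.nose_length)
E
```

```text
[[ 0.637 -0.17   0.   ]
 [ 0.657 -0.166  0.   ]] [ 0.6473 -0.1609 -0.0136] [-0.348  0.57   1.565  0.     1.007 -0.541] 0.025
```

```bash
python3 - <<'E'
from h import *
# s3 plate corners (top face of black body): left (232,385), near (343,492) ; bottom of grey side near corner approx (340,530)
px=np.array([[232,385],[343,492],[343,530],[645,270]])/5+[340,230]
x=np.array([np.cos(.193),np.sin(.193)]);y=np.array([-x[1],x[0]]);c=P()[:2]
for z in (.04,.06,.08,.10,.12,.14):
    w=ray("side",px,z)[:,:2]-c; print(z,np.c_[w@x,w@y].round(3).tolist())
E
```

```text
0.04 [[-0.02, 0.091], [-0.027, 0.018], [-0.041, 0.003], [0.173, 0.021]]
0.06 [[-0.034, 0.079], [-0.04, 0.007], [-0.054, -0.007], [0.155, 0.011]]
0.08 [[-0.047, 0.067], [-0.053, -0.004], [-0.067, -0.018], [0.138, -0.0]]
0.1 [[-0.061, 0.055], [-0.067, -0.015], [-0.08, -0.028], [0.12, -0.011]]
0.12 [[-0.074, 0.042], [-0.08, -0.025], [-0.093, -0.038], [0.103, -0.022]]
0.14 [[-0.088, 0.03], [-0.093, -0.036], [-0.106, -0.049], [0.085, -0.032]]
```

Touching the bench shows the pose reading is about 39 mm low in z; x and y agree with the image. I'll use tip z = TCP z + 13.6 mm and push at a tip height of about 4.5 mm.

```bash
python3 - <<'E'
from h import *
a=.193; p=np.array([-np.sin(a),np.cos(a)])
back=np.array([.631,-.0775])-.055*p; Z=-.0091
al=lambda: round(float((P()[:2]-back)@p),4)
e=P(); r.move_l([*e[:2],Z],vel=.05)
print(T(),P(),F(),al())
g=r.move_l([*(back+.020*p),Z],vel=.04,guard=3); print(g,T(),P(),F(),al())
im=vision.snapshot("side"); cv2.imwrite("pics/s4.png",cv2.resize(im[230:350,340:500],(800,600),interpolation=cv2.INTER_CUBIC)[:,:,::-1])
E
```

```text
12.01 [ 0.6475 -0.1609 -0.009 ] [-0.51 -0.83  0.55] -0.03
False 13.41 [ 0.6378 -0.112  -0.0091] [ 0.71 -0.2   0.02] 0.0198
```

View pics/s4.png

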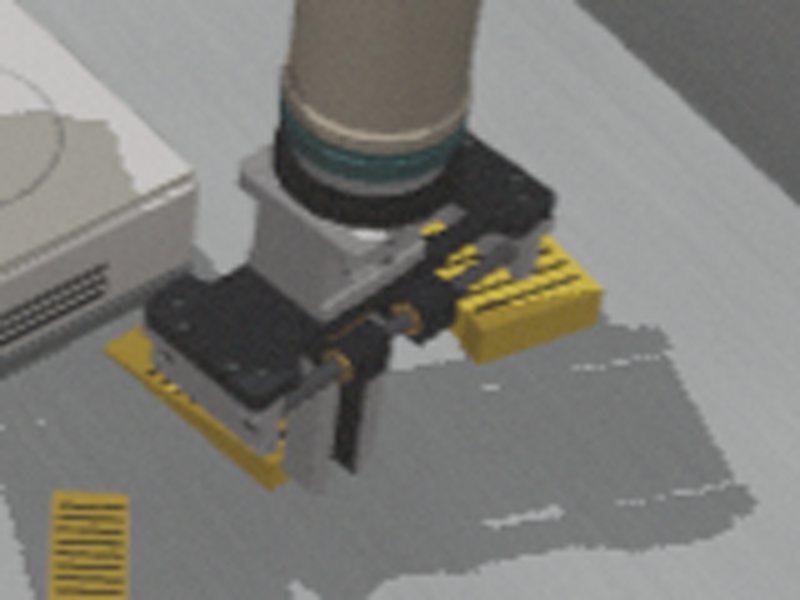

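```bash
python3 - <<'E'
from h import *
a=.193; p=np.array([-np.sin(a),np.cos(a)])
back=np.array([.631,-.0775])-.055*p; Z=-.0091
al=lambda: round(float((P()[:2]-back)@p),4)
g=r.move_l([*(back+.038*p),Z],vel=.03,guard=3); print(g,T(),P(),F(),al())
if not g:
    g=r.move_l([*(back+.075*p),Z],vel=.012,guard=3.3); print(g,T(),P(),F(),al())
r.hold(.3); f=np.mean([telemetry.current_wrist_force() for _ in range(8)],0); print(f.round(2),al())
im=vision.snapshot("side"); cv2.imwrite("pics/s5.png",cv2.resize(im[200:350,300:500],(800,600),interpolation=cv2.INTER_CUBIC)[:,:,::-1])
E
```

```text
False 14.21 [ 0.6342 -0.094  -0.0091] [-0.07 -0.05 -0.25] 0.0382
True 15.54 [ 0.6322 -0.0835 -0.0094] [ 0.58 -0.67  0.27] 0.0489
[ 0.72 -0.44  0.98] 0.0489
```

View pics/s5.png

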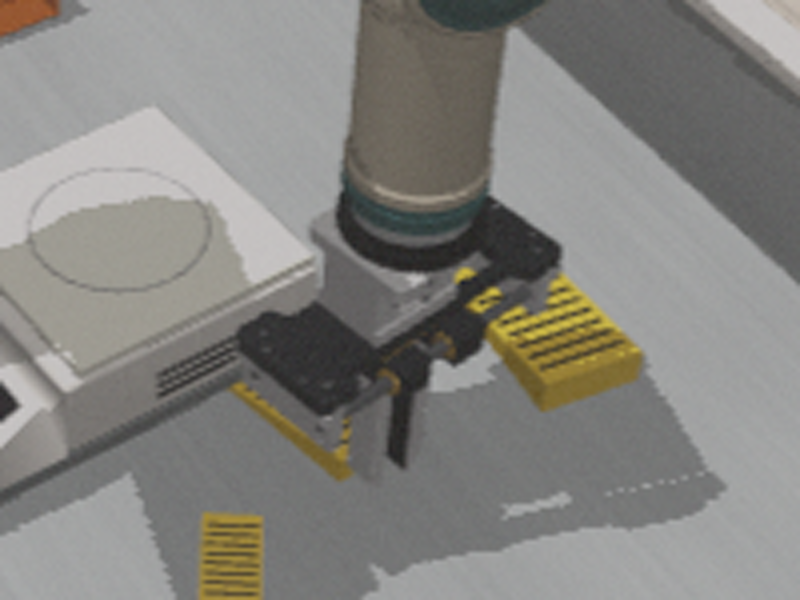

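The tip has gone under the wall. The trip might be sensor noise, so I'll nudge on in small steps and log the force along the push.

```bash
python3 - <<'E'
from h import *
a=.193; p=np.array([-np.sin(a),np.cos(a)])
back=np.array([.631,-.0775])-.055*p; Z=-.0091
al=lambda: round(float((P()[:2]-back)@p),4)
d=al()
for i in range(9):
    d+=.0015
    g=r.move_l([*(back+d*p),Z],vel=.012,guard=3.5)
    f=-np.mean([telemetry.current_wrist_force()[:2]@p for _ in range(3)] if 0 else [(r.hold(.02),telemetry.current_wrist_force()[:2]@p)[1] for _ in range(8)])
    print(i,g,T(),al(),round(f,2))
    if f>3: break
E
```

```text
0 True 16.23 0.0489 0.72
1 True 16.59 0.0489 0.41
2 True 16.98 0.0489 0.36
3 True 17.38 0.0489 0.75
4 True 17.82 0.0489 0.47
5 True 18.27 0.0487 0.56
6 True 18.76 0.0488 0.8
7 True 19.26 0.0486 0.5
8 True 19.78 0.0486 0.86
```

```bash
cat > press.py <<'E'
from h import *
def press(c=(.610,.027)):
    print("start",T()); gripper_to(0.0)
    r.move_l([*c,.13],vel=.25); r.move_l([*c,.087],vel=.12,guard=6)
    mf=lambda n=5: np.mean([(r.hold(.02),telemetry.current_wrist_force())[1] for _ in range(n)],0)
    f0=mf(); z=P()[2]; print("free",T(),P(),f0.round(2)); z-=.004
    g=r.move_l([*c,.055],vel=.02,guard=2.5); z0=z=P()[2]; print("touch",g,T(),P(),(mf()-f0).round(2))
    for i in range(14):
        z-=.0005; r.move_l([*c,z],vel=.02); f=mf(4)-f0
        print(round((z-z0)*1e3,1),round((P()[2]-z0)*1e3,2),f.round(1))
        if f[2]>9.5: break
    print(T())
E
python3 - <<'E'
from h import *
from press import press
a=.193; p=np.array([-np.sin(a),np.cos(a)])
e=P(); r.move_l([*(e[:2]-.015*p),e[2]],vel=.05); e=P(); r.move_l([*e[:2],.13],vel=.2)
vision.snapshot("side")
press()
im=vision.snapshot("side"); cv2.imwrite("pics/s6.png",cv2.resize(im[200:350,300:500],(800,600),interpolation=cv2.INTER_CUBIC)[:,:,::-1])
E
```

```text
start 21.15
free 22.85 [0.6109 0.0263 0.0878] [ 0.15 -0.29 -0.13]
touch True 23.66 [0.61   0.027  0.0743] [-0.49  0.38  4.09]
-0.5 0.0 [-1.4  0.   5.7]
-1.0 -0.1 [-1.9 -0.   8.2]
-1.5 -0.2 [-2.9 -0.3 10.2]
24.69
```

View pics/s6.png

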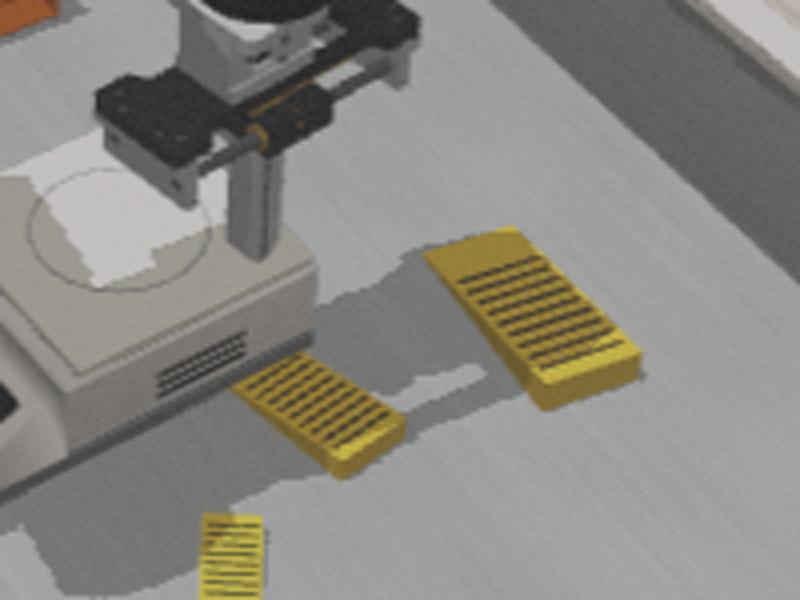

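10 N gives only 0.2 mm of dip, at a tip height of 87.9 mm against the plate's nominal 88 mm. While lifting off I'll log the force: a rocking corner would follow the finger up at about 2 N. After that I'll check the poses.

```bash
python3 - <<'E'
from h import *
c=[.610,.027]
for z in (.0737,.0745,.0752,.0765,.078,.080):
    r.move_l([*c,z],vel=.02); f=np.mean([(r.hold(.02),telemetry.current_wrist_force()[2])[1] for _ in range(6)]); print(z,P()[2],round(f,2))
r.move_l([*c,.16],vel=.2); r.move_l([.48,-.12,.2],vel=.3); 
for cam in ("top","side"):
    im=vision.snapshot(cam); cv2.imwrite(f"pics/{cam}9.png",im[:,:,::-1])
    for t in ("stirrer","wedge","wedge_back","stirrer_corner","dish"): print(cam,t,[(round(d["score"],2),np.round(d["at"],3).tolist()) for d in models.mark_of(t,cam)][:3])
    for d in models.regions_of("stirrer",cam)[:1]:
        if cam=="top":
            ys,xs=np.nonzero(d["pixels"]); print(cv2.minAreaRect((ray("top",np.c_[xs,ys],.088)[:,:2]*1000).astype(np.float32)))
a=cv2.imread("pics/side0.png")[200:350,240:460]; b=cv2.imread("pics/side9.png")[200:350,240:460]
cv2.imwrite("pics/cmp.png",np.vstack([cv2.resize(a,None,fx=2,fy=2),cv2.resize(b,None,fx=2,fy=2)])); print(T())
E
```

```text
0.0737 0.0743 6.58
0.0745 0.0744 3.02
0.0752 0.0747 -0.14
0.0765 0.0765 0.37
0.078 0.078 0.26
0.08 0.08 -0.12
top stirrer [(0.66, [0.509, 0.083, -0.005])]
top wedge [(0.85, [0.521, -0.104, 0.0]), (0.67, [0.78, -0.022, -0.004]), (0.58, [0.618, -0.023, 0.0])]
top wedge_back [(0.84, [0.538, -0.08, 0.008]), (0.75, [0.768, -0.096, 0.009]), (0.59, [0.63, -0.073, 0.005])]
top stirrer_corner [(0.7, [0.616, 0.023, 0.088])]
top dish []
((507.7536315917969, 76.94672393798828), (254.61753845214844, 164.48866271972656), 5.662083148956299)
side stirrer [(0.78, [0.508, 0.078, -0.006])]
side wedge [(0.9, [0.624, -0.014, 0.001]), (0.73, [0.775, -0.026, -0.0]), (0.66, [0.517, -0.106, 0.0])]
side wedge_back [(0.84, [0.772, -0.088, 0.01]), (0.82, [0.535, -0.077, 0.008]), (0.55, [0.63, -0.074, 0.009])]
side stirrer_corner [(0.64, [0.61, 0.023, 0.088])]
side dish [(0.57, [0.382, -0.157, 0.0])]
28.91
```

View pics/cmp.png

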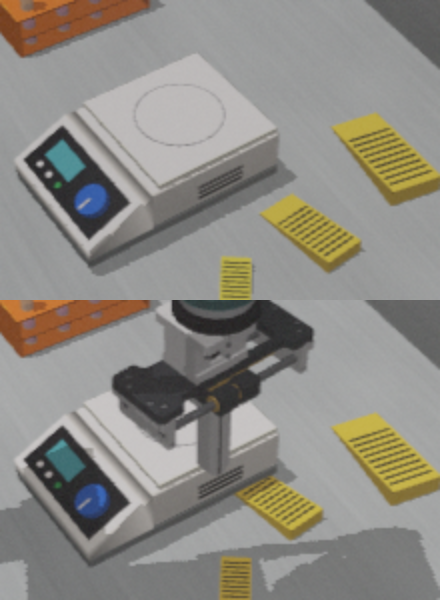

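The stirrer hasn't moved (within 1 mm and 0.003 rad), the force drops to zero as soon as the finger lifts, and the arm is clear. Handing in.

```bash
python3 - <<'E'
from h import *
r.hold(.3); print(P(),F()); r.sign_off(); print(T())
E
```

```text
[ 0.48   -0.1201  0.2   ] [ 0.75 -0.33  0.14]
the job is handed in; nothing more can be done
the job is handed in; nothing more can be done
```

I pushed the middle wedge with the fingertips, thin end first, under the back right foot until it bore on it, then pressed the plate corner. The corner no longer dips. I handed the job in at about 29 s.

**Checks**
- **Corner press:** about 10 N gave 0.2 mm of dip. On letting go, the force fell to zero within 0.5 mm, so the corner did not rock. No second push was needed.
- **Stirrer:** it shifted less than 1 mm and turned less than 0.003 rad.
- **Wedge:** it stayed in place, with its back at about (0.630, -0.074), and the arm was clear of everything.

**What disagreed**
- **Height reading:** the pose reading was about 39 mm low in z, so my first push passed over the wedge without touching it. I found the bench by touch and corrected for this.
- **Push force:** at the stop the 3.3–3.5 N limit tripped on every further nudge, but the force measured after each stop was only 0.4–0.9 N. The press is therefore the real evidence that the gap is filled.
- **Dish:** the last top view missed it. The side view put it within about 6 mm of where it was at the start (detector accuracy is about 4 mm), and the arm never went near it. I did not re-measure the flask or the rack.

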